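# Put the washing things back in their own holders

### The arm

A 6-joint arm with a two-finger parallel gripper is mounted at the origin on the work surface. World frame = base frame: x ahead of the robot, y to its left, z up, the work surface at z = 0. Lengths are in m, angles in degrees, forces in N, time in s.
With the tool pointing down it reaches from about 0.35 to 0.875 m from the base axis. Payload 4.2 kg.
Tool frame: the origin (TCP) lies between the finger pads; the fingertips stand 8 mm ahead of it and the grasp point (between the pads) lies 11 mm behind it; z points along the fingers, y is the line along which they close (so a half turn about z gives the same grasp; the last joint's range is limited). The gripper opens to 87 mm and grips with 3 to 60 N. Pads are 19 mm wide; open, the fingers measure 117 mm over their backs; the gripper's body (75 mm by 190 mm) begins 51 mm behind the grasp point.
Start: joints at [-59.038, 22.042, 0.453, 0, -68.411, -14.817], TCP at [0.174, -0.6, 0.231] pointing down, gripper open.
Joint ranges: [-179.83, 179.83], [-69.29, 118.12], [-61.27, 80.66], [-181.25, 117.63], [-171.15, -9.14], [-177.46, 177.46]. Speed limits (degrees/s): [159.86, 159.86, 180, 180, 180, 180].

### API

Orientations are given as a 3x3 rotation matrix whose columns are the frame's x, y, z axes.
In Python, from station import sense, capture, camera_model, finish_job, find_in gives the robot as it stands. The module is installed in compiled form; this text tells all that it offers.
- The arm moves only by the tool arm_command, never from a script. Its argument "motion" is a list of rows, each a list of 7 numbers: the finger opening in mm, from 0 to 87, then the shift along the tool's x, y, z in mm, then the turn, a rotation vector about the tool's x, y, z in rad. In form: [[jaw, dx, dy, dz, rx, ry, rz], ...]. A call has 1 to 8 rows; each row shifts and turns the commanded pose from where the row before left it, along the tool's axes as they then stand; what a row does not reach is not made up. A row lasts 1/10 s, in which the tool goes at most 50 mm and 8.59 degrees, less where a joint would pass 70% of its speed; a pose out of reach is approached as far as the arm can. A call with a gripper value outside its range is refused whole. The fingers move at their own pace and stop on an object; the grip force is fixed at half the most. Time passes only in rows, so rows that do not move let the fingers close. It gives the time, the measured TCP pose, the force, the opening and the grip force at its end, in the units of the state.
- sense(): the state, without advancing time (a new reading comes with each control period).
- capture(name): name is "scene" or "top" or "wrist"; returns the picture (420x560x3 uint8, red, green, blue); there is no depth.
- camera_model(name): a dict with "fx", "fy", "cx", "cy" (pixels), "R" (3x3) and "t" (3): a world point X has camera coordinates R X + t. Camera axes: x right, y down, z forward; pixel columns grow to the right and rows downward; lengths in m; the calibration is good to about 2 mm. The wrist camera is an equidistant fisheye: a pixel r from the principal point sees the ray r / f radians off the axis. A picture is of the moment at which its call begins: read the wrist's pose just before it. camera_model takes no time and is no camera call; for the wrist camera it gives the pose at the moment of the call.
- finish_job(): hands the job in; it is judged then, once.
Trained networks look in the newest picture that a camera, given by its name, has taken for a name from the list of things; names that differ only in an ending like _2 or _b are one class to them, and where a whole thing is asked for, a point or a joint stands for the part that bears it (a point fixed in the world has none). Each returns a list of dicts, best first, with "p" (0 to 1); they miss things now and then, are a little off and sometimes report something else, mostly with a low value. They report only what shows in the picture. A call takes as long as a camera call. They do not tell look-alikes from the thing itself.
- find_in(target, camera): "location" ([row, column] in pixels, amid what is visible of it).
The state is a dict: "time_s": time; "joints": joint angles; "joint_velocities": joint speeds; "effort": joint torques, N m; "tcp_pos": TCP position; "ee_rot": TCP orientation; "wrist_force": force on the tool from outside, world axes, zero at the start; "moment": the same for the moment, N m; "gripper_width": opening from 0.0 (shut) to 1.0 (fully open); "gripper_force": force on a finger pad.
Only numpy, scipy, OpenCV 4.12 (cv2) and the standard library are available. Lean on these libraries where they do the work, as an engineer would, in place of code of your own. Each camera call takes 0.05 s, during which the arm holds its last target. There are 200 camera calls.

### The job

Tidy the laundry shelf, one thing after another: put the soap bar flat in the white soap dish, the pink scrubbing brush bristles down and lengthwise in the long grey brush tray, the blue mug upright inside the rim of the round black mat, and the orange scoop down in its green holder with its handle out through the notch. Leave the two stacked steel mugs and the tall blue bottle standing where they are, and let go of everything.

Things in the scene. Friction and masses are not known exactly. Their poses are not given: they have to be found in the camera images.
- soap_center (a point): Loose bar of pale yellow laundry soap, 80 x 50 x 34 mm high (x, y, z), about 150 g; the point is the middle of the bar, 17 mm above its underside; its x axis runs along the 80 mm length, z up. At the start it lies flat on the shelf.
- brush_center (a point): Loose scrubbing brush, about 110 g, lying bristles down: pink back 112 x 46 mm and 22 mm thick on top of a stiff cream bristle block 100 x 38 mm and 20 mm high (42 mm high in all); the point is the middle of the brush, 21 mm above the bristle ends; the pink back reaches from 1 mm below this point to 21 mm above it. Its x axis runs along the length, z up; both ends are alike.
- mug_center (a point): Loose blue enamelled mug standing upright, straight round wall 60 mm in outer diameter, 65 mm high, wall 2.5 mm, about 160 g, with a loop handle that stands 26 mm out from the wall towards its +x; the point is on the mug's axis, half-way up (32.5 mm above the foot); z up.
- scoop_center (a point): Loose orange plastic scoop, about 50 g: an open rectangular cup 72 x 58 mm (x, y) and 45 mm high, wall 3 mm, with a flat handle 18 mm wide and 9 mm thick that starts level with the rim and reaches out towards -x to 87 mm from this point; the point is the centre of the cup (without handle), half-way up (22.5 mm above its underside); z up.
- soap_dish: White soap dish, fixed to the shelf: outside 116 x 86 mm, inside 100 x 70 mm (x, y); rim 16 mm above the shelf; the soap rests on ribs 8 mm above the shelf. Origin at the centre of its underside, on the shelf; x along the length.
- brush_tray: Grey long narrow brush tray with dark drain slots, fixed to the shelf: outside 132 x 70 mm, inside 122 x 60 mm (x, y); rim 12 mm and floor 4 mm above the shelf. Origin at the centre of its underside, on the shelf; x along the length; both ends are alike.
- mug_mat: Round black rubber mat with a raised rim, fixed to the shelf: outside 94 mm, inside 82 mm in diameter; rim 8 mm and floor 3 mm above the shelf. Origin at the centre of its underside, on the shelf.
- scoop_holder: Dark green scoop holder, fixed to the shelf: a rectangular bay 92 x 76 mm inside (x, y), walls 4 mm, floor 4 mm above the shelf; the two side walls (+y, -y) are 14 mm high, the back wall (+x) 52 mm, the front wall (-x) 46 mm with a notch 40 mm wide in its middle that goes down to 14 mm: the scoop's handle passes out through it towards -x. Origin at the centre of the bay, at the underside, on the shelf; z up.
- steel_mug_upper: Upper of two loose stacked steel mugs (80 mm wide with handles on the side, the stack 160 mm high) standing at the right-hand side; to be left alone. Origin at the centre of the upper mug's foot, 75 mm above the shelf.
- bottle: Loose tall blue bottle with a white cap, 68 mm in diameter, 200 mm high, standing at the right-hand side; to be left alone. Origin at the centre of its underside.
Things that resemble listed ones, but are neither listed nor needed, are in the scene too. Several things have the shape of the brush_tray; the one meant has the colours described above. What is shaped like the part that bears mug_center but yellow is not meant.

How it is judged:
By the outcome, as a careful person would: the job done as asked, in the order asked, and still so for the second after the job is handed in, with the robot touching nothing.
It also fails if it takes over 112 s, if anything falls off the work surface, if the arm or the gripper's body presses on something with over 40 N, if the wrist force passes 120 N, or if a joint passes its speed limit or range.

## Working session

There is one attempt and no reset: what is moved stays moved. The work goes in short steps, Python scripts to look and compute and a tool call to move; the robot and the scene stay as the last step left them, time stands still between calls to the robot, and variables do not carry over. Pictures are saved under pics/ and viewed, at most 14 in all, crops included, and the job is handed in when it is done.

Besides the shell and the picture viewer there is one more tool, called after "Emit:" by a JSON object that holds its "fn" and its "kwargs". arm_command: Moves the arm, as the interface text tells. Its arguments: {"type":"object","properties":{"motion":{"type":"array"}},"required":["motion"]}

```bash
mkdir -p pics; python3 - <<'E'
from station import *
import cv2,numpy as np
for n in ("scene","top"):
    im=capture(n); cv2.imwrite(f"pics/{n}0.png",im[:,:,::-1])
    m=camera_model(n); print(n,m)
    for t in ("soap_center","brush_center","mug_center","scoop_center","soap_dish","brush_tray","mug_mat","scoop_holder","steel_mug_upper","bottle"):
        print(t,[(round(d["p"],2),[int(v) for v in d["location"]]) for d in find_in(t,n)[:4]])
s=sense();print(s["time_s"],s["tcp_pos"],s["ee_rot"],s["gripper_width"])
E
```

```text
scene {'fx': 449.20906715084527, 'fy': 449.20906715084527, 'cx': 288.52072602124724, 'cy': 212.82136644466902, 'R': array([[ 0.78106254,  0.6242426 , -0.01620164],
       [ 0.32290749, -0.42596235, -0.84515492],
       [-0.53448299,  0.65488721, -0.53427584]]), 't': array([-0.40057133, -0.09093854,  1.48164434])}
soap_center []
brush_center [(0.73, [258, 311])]
mug_center [(0.88, [239, 388]), (0.65, [150, 312]), (0.55, [227, 349])]
scoop_center [(0.89, [229, 251])]
soap_dish [(0.71, [209, 375])]
brush_tray [(0.97, [246, 164]), (0.76, [192, 325])]
mug_mat [(0.77, [214, 295])]
scoop_holder [(0.61, [306, 265])]
steel_mug_upper [(0.71, [281, 121])]
bottle [(0.98, [340, 209]), (0.62, [192, 324])]
top {'fx': 379.26969471954493, 'fy': 379.26969471954493, 'cx': 285.79058020035325, 'cy': 209.22323529064997, 'R': array([[-2.74183050e-02, -9.99623048e-01, -1.41359475e-03],
       [-9.97796216e-01,  2.74536208e-02, -6.04070302e-02],
       [ 6.04230679e-02, -2.45778886e-04, -9.98172827e-01]]), 't': array([-0.00363509,  0.49399828,  1.04899246])}
soap_center [(0.8, [229, 362])]
brush_center [(0.68, [155, 299]), (0.28, [231, 302])]
mug_center [(0.89, [293, 123]), (0.88, [117, 240]), (0.86, [161, 239])]
scoop_center [(0.91, [232, 301])]
soap_dish [(0.83, [166, 180]), (0.24, [224, 458])]
brush_tray [(0.88, [303, 188]), (0.82, [284, 359]), (0.59, [228, 365]), (0.58, [232, 181])]
mug_mat [(0.72, [228, 241]), (0.26, [161, 359])]
scoop_holder [(0.96, [158, 358]), (0.53, [156, 301])]
steel_mug_upper [(0.84, [223, 454])]
bottle [(0.82, [136, 433])]
1.1 [ 0.17382404 -0.60032302  0.23055276] [[-9.60559039e-01 -2.78076126e-01 -2.42288205e-05]
 [-2.78076126e-01  9.60559039e-01 -7.20070182e-06]
 [ 2.52755558e-05 -1.79242702e-07 -1.00000000e+00]] 0.9990831644072816
```

View pics/scene0.png

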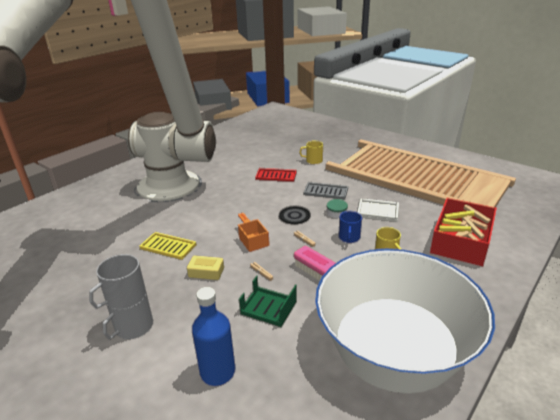

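View pics/top0.png

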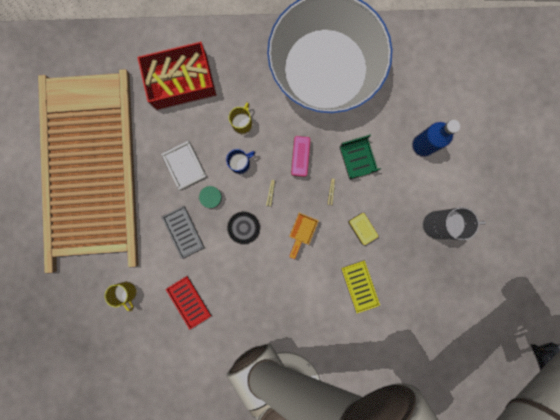

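The brush tray has look-alikes: red at (303,188), yellow at (287,361) and grey at (232,183). I choose the grey one. The mug candidates are yellow at (117,240), yellow at (293,122) and blue at (161,239), so blue. The soap is at (229,362) and shares its colour with the yellow tray. The dish is at (166,183). I'll fit the model silhouettes next.

```bash
cat > fit.py <<'E'
import numpy as np, cv2
from scipy.optimize import minimize
def box(x0,x1,y0,y1,z0,z1): return np.array([[x,y,z] for x in(x0,x1) for y in(y0,y1) for z in(z0,z1)])/1e3
def cyl(r,z0,z1):
    a=np.linspace(0,2*np.pi,40); return np.array([[r*np.cos(t),r*np.sin(t),z] for t in a for z in(z0,z1)])/1e3
M={"soap":[box(-40,40,-25,25,0,34)],
"brush":[box(-56,56,-23,23,20,42),box(-50,50,-19,19,0,20)],
"mug":[cyl(30,0,65),box(28,56,-4,4,15,50)],
"scoop":[box(-36,36,-29,29,0,45),box(-87,-36,-9,9,36,45)],
"dish":[box(-58,58,-43,43,0,16)],
"tray":[box(-66,66,-35,35,0,12)],
"mat":[cyl(47,0,8)],
"holder":[box(-50,50,-42,42,0,14),box(46,50,-42,42,0,52),box(-50,-46,20,42,0,46),box(-50,-46,-42,-20,0,46)]}
def proj(m,X):
    c=X@m["R"].T+m["t"]
    if "fish" in m:
        r=np.hypot(c[:,0],c[:,1]);th=np.arctan2(r,c[:,2]);k=m["fx"]*th/np.maximum(r,1e-9)
        return np.c_[m["cx"]+k*c[:,0],m["cy"]+k*c[:,1]]
    return np.c_[m["fx"]*c[:,0]/c[:,2]+m["cx"],m["fy"]*c[:,1]/c[:,2]+m["cy"]]
def place(P,p,z=0):
    c,s=np.cos(p[2]),np.sin(p[2]); return P@np.array([[c,s,0],[-s,c,0],[0,0,1]])+[p[0],p[1],z]
S=4
def render(m,name,p,shape,z=0):
    o=np.zeros((shape[0]*S,shape[1]*S),np.uint8)
    for P in M[name]:
        h=cv2.convexHull((S*(proj(m,place(P,p,z))+.5)-.5).astype(np.float32))
        cv2.fillConvexPoly(o,np.round(h*16).astype(np.int32),1,shift=4)
    return o
def fit(cams,name,p0,z=0):
    ms=[(m,cv2.resize(k.astype(np.float32),None,fx=S,fy=S,interpolation=cv2.INTER_LINEAR)) for m,k in cams]
    def cost(q):
        return sum(np.abs(render(m,name,[q[0]/1e3,q[1]/1e3,q[2]/57.3],(k.shape[0]//S,k.shape[1]//S),z)-k).sum()/k.sum() for m,k in ms)
    q=np.array([p0[0]*1e3,p0[1]*1e3,p0[2]*57.3]);best=None
    for st in (12,4):
        r=minimize(cost,q,method="Nelder-Mead",options=dict(initial_simplex=q+st*np.vstack([np.zeros(3),np.eye(3)]),xatol=.05,fatol=1e-4)); q=r.x
    return q,r.fun
def ray(m,rc,z):
    d=m["R"].T@np.array([(rc[1]-m["cx"])/m["fx"],(rc[0]-m["cy"])/m["fy"],1]); o=-m["R"].T@m["t"]
    return o+d*(z-o[2])/d[2]
def mask(im,name,rc,rad):
    h=cv2.cvtColor(im,cv2.COLOR_RGB2HSV).astype(int); H,s,v=h[...,0],h[...,1],h[...,2]
    k={"soap":(H>20)&(H<35)&(s>70)&(v>130),"brush":((H>160)|(H<3))&(s>90)&(v>120),"mug":((H>100)&(H<130)&(s>90)),
       "scoop":(H<20)&(s>140)&(v>90),"dish":(v>195)&(s<45),"tray":(v<105)&(s<70),"mat":(v<85),"holder":(H>65)&(H<95)&(s>90)}[name].astype(np.uint8)
    w=np.zeros_like(k);cv2.circle(w,(int(rc[1]),int(rc[0])),rad,1,-1);k*=w
    k=cv2.morphologyEx(k,cv2.MORPH_CLOSE,np.ones((3,3)))
    cs,_=cv2.findContours(k,cv2.RETR_EXTERNAL,cv2.CHAIN_APPROX_NONE);o=np.zeros_like(k)
    if cs: cv2.drawContours(o,[max(cs,key=cv2.contourArea)],-1,1,-1)
    return o
E
cat > a.py <<'E'
from fit import *; from station import camera_model
T=camera_model("top"); C=camera_model("scene")
im=cv2.imread("pics/top0.png")[:,:,::-1].copy()
# name: (rc, yaw guess deg world, height)
G={"soap":(229,363,.03),"brush":(156,301,.04),"mug":(161,239,.05),"scoop":(232,303,.03),"dish":(166,184,.01),"tray":(232,183,.01),"mat":(228,243,.01),"holder":(158,358,.01)}
Y={"soap":(30,),"brush":(0,),"mug":(-90,),"scoop":(-10,),"dish":(25,),"tray":(25,),"mat":(0,),"holder":(10,100,-80,190)}
im2=cv2.resize(im[100:270,140:400],None,fx=3,fy=3,interpolation=cv2.INTER_CUBIC)[:,:,::-1].copy()
for n,(r,c,z) in G.items():
    k=mask(im,n,(r,c),32); X=ray(T,(r,c),z)
    q,f=min((fit([(T,k)],n,[X[0],X[1],y/57.3]) for y in Y[n]),key=lambda a:a[1])
    print(n,q.round(1),round(f,3),k.sum())
    o=render(T,n,[q[0]/1e3,q[1]/1e3,q[2]/57.3],k.shape)
    o=cv2.resize(o[400:1080,560:1600],None,fx=.75,fy=.75,interpolation=cv2.INTER_NEAREST)
    cs,_=cv2.findContours(o,cv2.RETR_EXTERNAL,cv2.CHAIN_APPROX_NONE);cv2.drawContours(im2,cs,-1,(255,0,255),1)
cv2.imwrite("pics/fit0.png",im2)
E
python3 a.py
```

```text
soap [ 434.6 -231.3   30.2] 0.164 522
brush [640.1 -61.6  -6.4] 0.113 642
mug [ 630.   110.2 -147.7] 2.24 175
scoop [438.8 -63.8 -23.5] 0.146 624
dish [624.8 268.3  25. ] inf 0
tray [437.8 273.3  24.6] 0.065 1175
mat [446.5 104.3  -2.3] 0.071 834
holder [ 635.9 -227.5 -164.1] 0.139 1028fit.py:32: RuntimeWarning: divide by zero encountered in scalar divide
  return sum(np.abs(render(m,name,[q[0]/1e3,q[1]/1e3,q[2]/57.3],(k.shape[0]//S,k.shape[1]//S),z)-k).sum()/k.sum() for m,k in ms)
  np.max(np.abs(fsim[0] - fsim[1:])) <= fatol):
```

View pics/fit0.png

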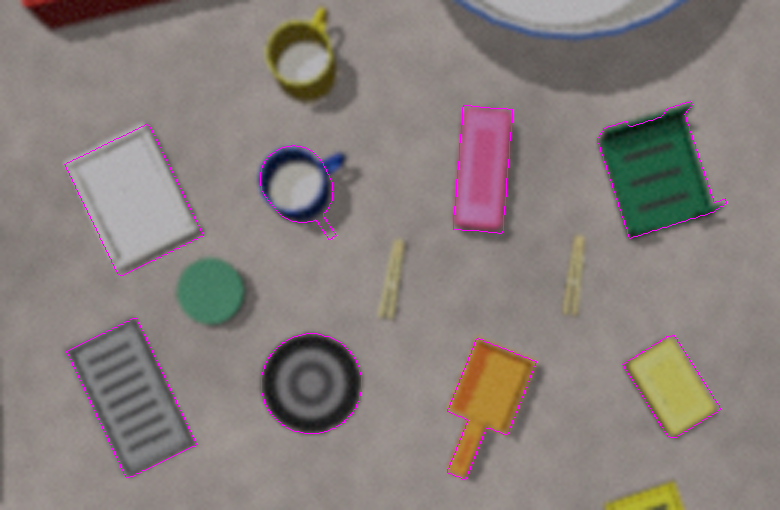

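The fits match the soap, brush, scoop, grey tray (232,183) and mat. Not settled yet: the mug's handle direction (it points up-right), the dish mask, and which way the holder faces. I'll check those with a close crop of the holder.

```bash
cat > b.py <<'E'
from fit import *; from station import camera_model
T=camera_model("top"); C=camera_model("scene")
im=cv2.imread("pics/top0.png")[:,:,::-1].copy();sc=cv2.imread("pics/scene0.png")[:,:,::-1].copy()
k=mask(im,"holder",(158,358),32);k2=mask(sc,"holder",(303,267),40)
for y in (17,107,-73,-164):
    q,f=fit([(T,k),(C,k2)],"holder",[.636,-.2275,y/57.3]);print("holder",q.round(1),round(f,3))
h=cv2.cvtColor(im,cv2.COLOR_RGB2HSV)
print(h[166,184],h[155,175],h[161,239])
import fit as F
kd=((h[...,2]>165)&(h[...,1]<30)).astype(np.uint8);w=np.zeros_like(kd);cv2.circle(w,(184,166),34,1,-1);kd=cv2.morphologyEx(kd*w,cv2.MORPH_CLOSE,np.ones((3,3)))
cs,_=cv2.findContours(kd,cv2.RETR_EXTERNAL,cv2.CHAIN_APPROX_NONE);kd[:]=0;cv2.drawContours(kd,[max(cs,key=cv2.contourArea)],-1,1,-1)
qd,f=fit([(T,kd)],"dish",[.62,.268,25/57.3]);print("dish",qd.round(1),f)
km=((h[...,0]>100)&(h[...,0]<135)&(h[...,1]>90)).astype(np.uint8);w[:]=0;cv2.circle(w,(239,161),25,1,-1)
cs,_=cv2.findContours(km*w,cv2.RETR_EXTERNAL,cv2.CHAIN_APPROX_NONE);km[:]=0
cv2.fillPoly(km,[cv2.convexHull(np.vstack(cs))],1);
qm,f=fit([(T,km)],"mug",[.63,.115,-60/57.3]);print("mug (hull)",qm.round(1),f)
a=cv2.resize(im[125:195,320:395],(400,373),interpolation=cv2.INTER_CUBIC);b=cv2.resize(sc[265:340,225:305],(400,373),interpolation=cv2.INTER_CUBIC)
cd=cv2.resize(im[130:200,150:225],(400,373),interpolation=cv2.INTER_CUBIC)
cv2.imwrite("pics/hold.png",np.hstack([a,b])[:,:,::-1])
E
python3 b.py
```

```text
holder [ 634.1 -225.5   16.3] 0.348
holder [ 633.4 -225.    16.6] 0.351
holder [ 635.3 -215.8  -74.1] 0.939
holder [ 635.3 -225.5 -163. ] 0.407
[140   4 177] [135   6 178] [160   4 175]
dish [625.4 271.3  22.9] 0.28977134823799133
mug (hull) [630.6 110.1 -59.5] 0.16754433512687683
```

View pics/hold.png

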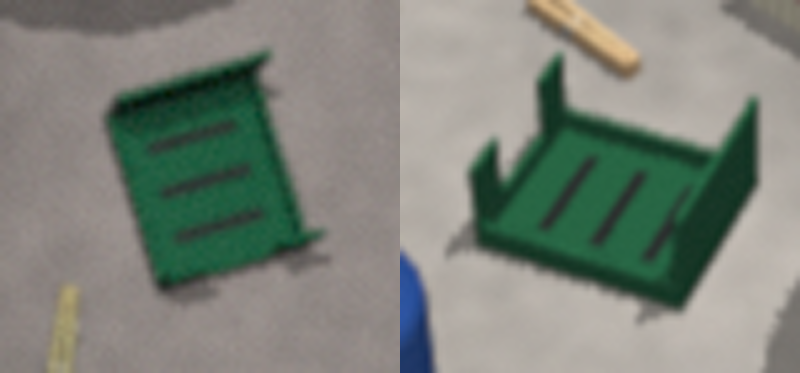

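The holder's solid back wall is on the far side (+x) and its notched front faces the robot, so its yaw is about 16.5°. Next is the move helper and the approach to the soap.

```bash
cat > plan.py <<'E'
import sys,numpy as np
from station import sense
def main(x,y,z,a,step=45):
    s=sense();p=np.array(s["tcp_pos"])*1e3;R=np.array(s["ee_rot"]);b=np.degrees(np.arctan2(R[1,1],R[0,1]))
    da=(a-b+90)%180-90; d=np.array([x,y,z])-p
    n=int(max(1,np.ceil(np.linalg.norm(d)/step),np.ceil(abs(da)/8.3)))
    print("t",s["time_s"],"from",p.round(1),"ang",round(b,1),"da",round(da,1),"j",np.round(s["joints"]),"w",round(s["gripper_width"]*87,1),"tiltz",R[:,2].round(4))
    rz=np.round(-np.radians(da)/n,3); done=np.zeros(3)
    for i in range(n):
        want=d*(i+1)/n-done
        l=np.round(R.T@want,0 if n>1 and i<n-1 else 1); done+=R@l
        print([*map(float,l),0,0,float(rz)])
        c,t=np.cos(rz),np.sin(rz);R=R@np.array([[c,-t,0],[t,c,0],[0,0,1]])
if __name__=="__main__": main(*map(float,sys.argv[1:]))
E
python3 plan.py 434.6 -231.3 150 120.2
```

```text
t 1.1 from [ 173.8 -600.3  230.6] ang 106.1 da 14.1 j [-59.  22.   0.   0. -68. -15.] w 86.9 tiltz [-0. -0. -1.]
[-32.0, 26.0, 7.0, 0, 0, -0.022]
[-33.0, 25.0, 8.0, 0, 0, -0.022]
[-33.0, 24.0, 7.0, 0, 0, -0.022]
[-34.0, 23.0, 7.0, 0, 0, -0.022]
[-34.0, 23.0, 8.0, 0, 0, -0.022]
[-35.0, 22.0, 7.0, 0, 0, -0.022]
[-35.0, 21.0, 7.0, 0, 0, -0.022]
[-35.0, 20.0, 8.0, 0, 0, -0.022]
[-37.0, 20.0, 7.0, 0, 0, -0.022]
[-36.0, 19.0, 7.0, 0, 0, -0.022]
[-37.0, 17.9, 7.5, 0, 0, -0.022]
```

Emit:
{"fn": "arm_command", "kwargs": {"motion": [[87, -32, 26, 0, 0, 0, -0.022], [87, -33, 25, 0, 0, 0, -0.022], [87, -33, 24, 0, 0, 0, -0.022], [87, -34, 23, 0, 0, 0, -0.022], [87, -34, 23, 0, 0, 0, -0.022], [87, -35, 22, 0, 0, 0, -0.022], [87, -35, 21, 0, 0, 0, -0.022], [87, -35, 20, 0, 0, 0, -0.022]]}}

```text
time_s: 1.9
tcp_pos: [0.3641, -0.3311, 0.2309]
ee_rot: [[-0.897, -0.443, 0.001], [-0.443, 0.897, -0.0], [-0.0, -0.001, -1.0]]
wrist_force: [1.4, -1.0, -0.5]
gripper_width: 0.998
gripper_force: 0.0
```

Emit:
{"fn": "arm_command", "kwargs": {"motion": [[87, -37, 20, 0, 0, 0, -0.022], [87, -36, 19, 0, 0, 0, -0.022], [87, -37, 18, 0, 0, 0, -0.022], [87, 0, 0, 0, 0, 0, 0]]}}

```text
time_s: 2.3
tcp_pos: [0.437, -0.2284, 0.2309]
ee_rot: [[-0.863, -0.505, 0.002], [-0.505, 0.863, -0.0], [-0.001, -0.001, -1.0]]
wrist_force: [0.5, -0.6, -0.0]
gripper_width: 0.998
gripper_force: 0.0
```

```bash
python3 - <<'E'
from station import *; import cv2,pickle
m=camera_model("wrist");im=capture("wrist");cv2.imwrite("pics/w1.png",im[:,:,::-1]);m["fish"]=1
pickle.dump(m,open("w1.pkl","wb"))
from fit import *
k=mask(im,"soap",proj(m,np.array([[.4346,-.2313,.03]]))[0][::-1],90)
print(k.sum(),proj(m,np.array([[.4346,-.2313,.03]])))
q,f=fit([(m,k)],"soap",[.4346,-.2313,30/57.3]);print(q,f)
E
python3 plan.py 434.6 -231.3 18 120.2
```

```text
3019 [[277.27676137 186.2523321 ]]
[ 437.72865463 -229.38808353   29.48250371] 0.10997536778450012
t 2.35 from [ 435.8 -229.6  230.7] ang 120.2 da -0.0 j [ -9.   9. -18.   0. -63. -51.] w 87.1 tiltz [ 5.e-04 -1.e-04 -1.e+00]
[0.0, -0.0, 43.0, 0, 0, 0.0]
[1.0, -0.0, 42.0, 0, 0, 0.0]
[0.0, -1.0, 43.0, 0, 0, 0.0]
[1.0, 0.0, 42.0, 0, 0, 0.0]
[-0.0, 0.2, 42.7, 0, 0, 0.0]
```

View pics/w1.png

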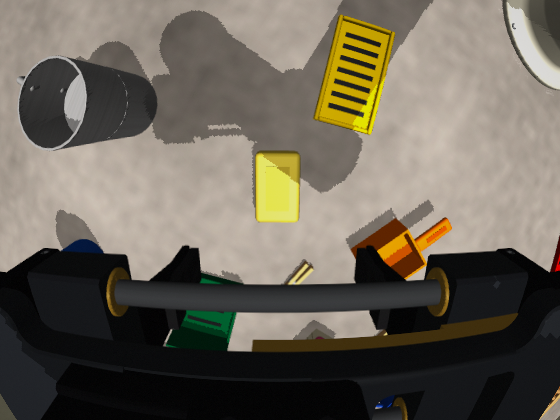

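The wrist picture shows the soap bar alone at (187,277), well within the open jaws and within 3 mm of the top fit. I'm descending.

Emit:
{"fn": "arm_command", "kwargs": {"motion": [[87, -1, 0, 43, 0, 0, 0], [87, 0, 0, 43, 0, 0, 0], [87, 0, 0, 43, 0, 0, 0], [87, 0, 0, 43, 0, 0, 0], [87, 0, 0, 30, 0, 0, 0], [87, 0, 0, 10, 0, 0, 0], [87, 0, 0, 0, 0, 0, 0], [40, 0, 0, 0, 0, 0, 0]]}}

```text
time_s: 3.15
tcp_pos: [0.4365, -0.2314, 0.0198]
ee_rot: [[-0.866, -0.5, 0.002], [-0.5, 0.866, -0.001], [-0.002, -0.002, -1.0]]
wrist_force: [-0.3, 1.1, -0.4]
gripper_width: 0.965
gripper_force: 0.0
```

Emit:
{"fn": "arm_command", "kwargs": {"motion": [[40, 0, 0, 0, 0, 0, 0], [40, 0, 0, 0, 0, 0, 0], [40, 0, 0, 0, 0, 0, 0], [40, 0, 0, 0, 0, 0, 0], [40, 0, 0, 0, 0, 0, 0]]}}

```text
time_s: 3.65
tcp_pos: [0.4355, -0.2307, 0.0189]
ee_rot: [[-0.866, -0.5, 0.0], [-0.5, 0.866, -0.0], [-0.0, -0.0, -1.0]]
wrist_force: [-0.7, 1.5, 1.5]
gripper_width: 0.573
gripper_force: 30.0
```

Emit:
{"fn": "arm_command", "kwargs": {"motion": [[40, 0, 0, -20, 0, 0, 0], [40, 0, 0, -40, 0, 0, 0], [40, 0, 0, -40, 0, 0, 0], [40, 0, 0, 0, 0, 0, 0]]}}

```text
time_s: 4.05
tcp_pos: [0.4391, -0.2317, 0.1238]
ee_rot: [[-0.865, -0.501, 0.011], [-0.501, 0.865, -0.003], [-0.008, -0.009, -1.0]]
wrist_force: [1.5, 0.2, -1.3]
gripper_width: 0.573
gripper_force: 30.0
```

```bash
python3 plan.py 590 190 120 114
```

```text
t 4.05 from [ 439.1 -231.7  123.8] ang 120.1 da -6.1 j [ -9.  16. -26.   0. -47. -51.] w 49.9 tiltz [ 0.0114 -0.0032 -0.9999]
[-34.0, 29.0, 0.0, 0, 0, 0.011]
[-34.0, 29.0, 1.0, 0, 0, 0.011]
[-34.0, 30.0, 0.0, 0, 0, 0.011]
[-33.0, 30.0, 1.0, 0, 0, 0.011]
[-33.0, 30.0, 0.0, 0, 0, 0.011]
[-32.0, 31.0, 0.0, 0, 0, 0.011]
[-32.0, 31.0, 1.0, 0, 0, 0.011]
[-32.0, 32.0, 0.0, 0, 0, 0.011]
[-32.0, 32.0, 1.0, 0, 0, 0.011]
[-31.1, 31.7, 0.1, 0, 0, 0.011]
```

Emit:
{"fn": "arm_command", "kwargs": {"motion": [[40, -34, 29, 0, 0, 0, 0.011], [40, -34, 29, 0, 0, 0, 0.011], [40, -34, 30, 0, 0, 0, 0.011], [40, -33, 30, 0, 0, 0, 0.011], [40, -33, 30, 0, 0, 0, 0.011], [40, -32, 31, 0, 0, 0, 0.011], [40, -32, 31, 0, 0, 0, 0.011], [40, -32, 32, 0, 0, 0, 0.011]]}}

```text
time_s: 4.85
tcp_pos: [0.5556, 0.1082, 0.1174]
ee_rot: [[-0.907, -0.422, -0.002], [-0.422, 0.907, -0.001], [0.002, 0.0, -1.0]]
wrist_force: [1.3, -0.8, -1.0]
gripper_width: 0.571
gripper_force: 30.0
```

Emit:
{"fn": "arm_command", "kwargs": {"motion": [[40, -32, 32, 0, 0, 0, 0.011], [40, -31, 32, 0, 0, 0, 0.011], [40, 0, 0, 0, 0, 0, 0], [40, 0, 0, 0, 0, 0, 0]]}}

```text
time_s: 5.25
tcp_pos: [0.5857, 0.1916, 0.1167]
ee_rot: [[-0.915, -0.403, -0.003], [-0.403, 0.915, -0.001], [0.003, 0.0, -1.0]]
wrist_force: [0.0, -0.3, -1.7]
gripper_width: 0.572
gripper_force: 30.0
```

```bash
python3 - <<'E'
from station import *; import cv2,pickle
m=camera_model("wrist");im=capture("wrist");cv2.imwrite("pics/w2.png",im[:,:,::-1]);m["fish"]=1
pickle.dump(m,open("w2.pkl","wb"))
print(find_in("soap_dish","wrist")[:2])
from fit import *
print(proj(m,np.array([[.6254,.2713,.016]])))
E
python3 plan.py 625.4 271.3 100 114
```

```text
[{'location': [245.1, 357.2], 'p': 0.61}]
[[341.40109762 288.17357504]]
t 5.35 from [585.6 190.  117.5] ang 113.7 da 0.3 j [ 33.  27.  -9.  -0. -54. -99.] w 49.7 tiltz [-0.0024 -0.0011 -1.    ]
[-23.0, 19.0, 6.0, 0, 0, -0.002]
[-23.0, 20.0, 6.0, 0, 0, -0.002]
[-23.2, 19.3, 5.3, 0, 0, -0.002]
```

View pics/w2.png

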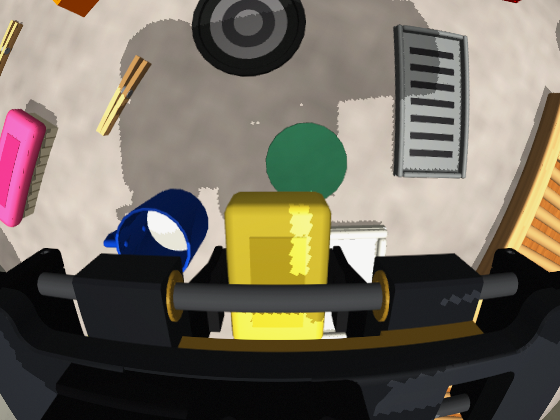

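The wrist view shows the soap held square at (265,278). The dish is mostly hidden behind it, with its near corner at about (227,386). I'll check that corner against the fit.

```bash
python3 - <<'E'
from fit import *; import pickle
m=pickle.load(open("w2.pkl","rb"))
for q in ([.6254,.2713,23],[.6248,.2683,25]):
    print(proj(m,place(np.array([[-58,43,16],[-58,43,0],[-58,0,16],[-20,43,16.]])/1e3,[q[0],q[1],q[2]/57.3])).round(1))
print(proj(m,place(M["tray"][0],[.4378,.2733,24.6/57.3])).round(0).tolist())
E
```

```text
[[394.9 227.7]
 [389.1 222.1]
 [347.2 227.5]
 [389.3 267.5]]
[[390.4 224.2]
 [384.8 218.7]
 [342.1 225.5]
 [386.5 264.4]]
[[393.0, 23.0], [398.0, 19.0], [461.0, 34.0], [468.0, 31.0], [393.0, 171.0], [398.0, 173.0], [460.0, 173.0], [466.0, 175.0]]
```

```bash
python3 plan.py 625 266.5 60 115 38
```

```text
t 5.35 from [585.6 190.  117.5] ang 113.7 da 1.3 j [ 33.  27.  -9.  -0. -54. -99.] w 49.7 tiltz [-0.0024 -0.0011 -1.    ]
[-22.0, 18.0, 19.0, 0, 0, -0.008]
[-23.0, 18.0, 19.0, 0, 0, -0.008]
[-22.3, 17.7, 19.3, 0, 0, -0.008]
```

Emit:
{"fn": "arm_command", "kwargs": {"motion": [[40, -22, 18, 5, 0, 0, -0.008], [40, -23, 18, 10, 0, 0, -0.008], [40, -22, 18, 20, 0, 0, -0.008], [40, 0, 0, 22, 0, 0, 0], [40, 0, 0, 0, 0, 0, 0], [40, 0, 0, 0, 0, 0, 0]]}}

```text
time_s: 5.95
tcp_pos: [0.6254, 0.2661, 0.0615]
ee_rot: [[-0.906, -0.423, -0.001], [-0.423, 0.906, -0.001], [0.002, -0.001, -1.0]]
wrist_force: [-0.5, 0.1, -0.5]
gripper_width: 0.567
gripper_force: 30.0
```

```bash
python3 plan.py 625 266.5 28 115 10
```

```text
t 5.95 from [625.4 266.1  61.5] ang 115.0 da -0.0 j [  37.   36.   -2.    0.  -52. -102.] w 49.3 tiltz [-0.0012 -0.0013 -1.    ]
[0.0, 0.0, 8.0, 0, 0, 0.0]
[0.0, 0.0, 9.0, 0, 0, 0.0]
[0.0, 0.0, 8.0, 0, 0, 0.0]
[0.1, 0.5, 8.5, 0, 0, 0.0]
```

Emit:
{"fn": "arm_command", "kwargs": {"motion": [[40, 0, 0, 12, 0, 0, 0], [40, 0, 0, 12, 0, 0, 0], [40, 0, 0, 6, 0, 0, 0], [40, 0, 0, 3, 0, 0, 0], [40, 0, 0, 0, 0, 0, 0], [40, 0, 0, 0, 0, 0, 0]]}}

```text
time_s: 6.55
tcp_pos: [0.6259, 0.2679, 0.0288]
ee_rot: [[-0.906, -0.424, 0.001], [-0.424, 0.906, 0.0], [-0.001, -0.0, -1.0]]
wrist_force: [1.1, 0.6, -1.0]
gripper_width: 0.574
gripper_force: 30.0
```

Emit:
{"fn": "arm_command", "kwargs": {"motion": [[75, 0, 0, 0, 0, 0, 0], [75, 0, 0, 0, 0, 0, 0], [75, 0, 0, 0, 0, 0, 0], [75, 0, 0, 0, 0, 0, 0], [87, 0, 0, -20, 0, 0, 0], [87, 0, 0, -40, 0, 0, 0], [87, 0, 0, -40, 0, 0, 0]]}}

```text
time_s: 7.25
tcp_pos: [0.6253, 0.2674, 0.129]
ee_rot: [[-0.906, -0.424, -0.002], [-0.424, 0.906, -0.001], [0.002, -0.001, -1.0]]
wrist_force: [1.4, 1.1, 0.4]
gripper_width: 0.98
gripper_force: 0.0
```

```bash
python3 plan.py 640 -61.5 120 83.6
```

```text
t 7.25 from [625.3 267.4 129. ] ang 115.1 da -31.5 j [  37.   32.    1.    0.  -60. -102.] w 85.3 tiltz [-0.0016 -0.0014 -1.    ]
[16.0, -38.0, 1.0, 0, 0, 0.069]
[13.0, -39.0, 1.0, 0, 0, 0.069]
[10.0, -40.0, 2.0, 0, 0, 0.069]
[8.0, -40.0, 1.0, 0, 0, 0.069]
[5.0, -41.0, 1.0, 0, 0, 0.069]
[2.0, -41.0, 1.0, 0, 0, 0.069]
[-1.0, -41.0, 1.0, 0, 0, 0.069]
[-4.0, -41.3, 1.4, 0, 0, 0.069]
```

Emit:
{"fn": "arm_command", "kwargs": {"motion": [[87, 16, -38, 0, 0, 0, 0.069], [87, 13, -39, 0, 0, 0, 0.069], [87, 10, -40, 0, 0, 0, 0.069], [87, 8, -40, 0, 0, 0, 0.069], [87, 5, -41, 0, 0, 0, 0.069], [87, 2, -41, 0, 0, 0, 0.069], [87, -1, -41, 0, 0, 0, 0.069], [87, -4, -41, 0, 0, 0, 0.069]]}}

```text
time_s: 8.05
tcp_pos: [0.6404, -0.0624, 0.1289]
ee_rot: [[-0.993, 0.117, 0.001], [0.117, 0.993, 0.0], [-0.001, 0.0, -1.0]]
wrist_force: [1.1, 0.1, 0.3]
gripper_width: 1.0
gripper_force: 0.0
```

Emit:
{"fn": "arm_command", "kwargs": {"motion": [[87, 0, 0, 0, 0, 0, 0], [87, 0, 0, 0, 0, 0, 0]]}}

```text
time_s: 8.25
tcp_pos: [0.6403, -0.0618, 0.1286]
ee_rot: [[-0.993, 0.116, 0.0], [0.116, 0.993, 0.0], [-0.0, 0.0, -1.0]]
wrist_force: [0.8, 0.2, -0.2]
gripper_width: 1.003
gripper_force: 0.0
```

```bash
cat > look.py <<'E'
import sys,pickle
from station import *; from fit import *
def look(n,tag,x,y,a,rad=110):
    m=camera_model("wrist");im=capture("wrist");cv2.imwrite(f"pics/{tag}.png",im[:,:,::-1]);m["fish"]=1
    c=proj(m,np.array([[x/1e3,y/1e3,.03]]))[0]
    k=mask(im,n,c[::-1],rad);print("px",c.round(),k.sum())
    print(n,*fit([(m,k)],n,[x/1e3,y/1e3,a/57.3]))
if __name__=="__main__": look(sys.argv[1],sys.argv[2],*map(float,sys.argv[3:6]))
E
python3 look.py brush w3 640 -61.5 -6.4
python3 - <<'E'
from station import *; import cv2
im=capture("top");cv2.imwrite("pics/t2.png",cv2.resize(im[120:290,150:380],None,fx=3,fy=3)[:,:,::-1])
E
python3 plan.py 640 -61.5 20 83.6
```

```text
px [278. 215.] 7509
brush [643.56601767 -62.37265258  -6.64171615] 0.07657503336668015
t 8.35 from [640.5 -60.1 128.6] ang 83.5 da 0.1 j [   9.   28.   -5.   -0.  -57. -105.] w 86.8 tiltz [ 1.e-04  1.e-04 -1.e+00]
[0.0, -0.0, 36.0, 0, 0, -0.0]
[0.0, -1.0, 36.0, 0, 0, -0.0]
[0.3, -0.4, 36.6, 0, 0, -0.0]
```

View pics/t2.png

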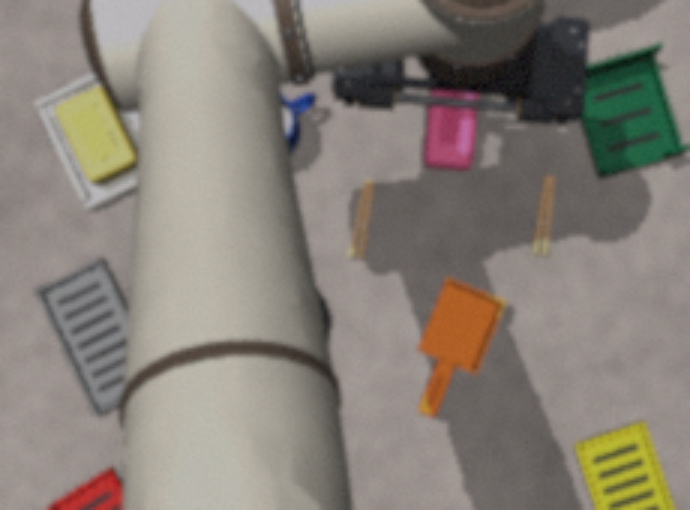

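View pics/w3.png

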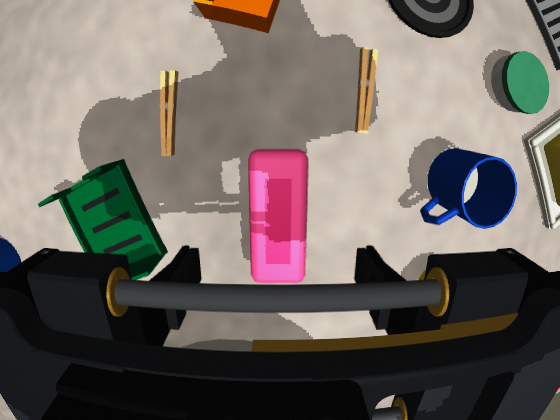

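The soap lies flat inside the dish in the top crop at (130,95). The brush is centred between the fingers at (215,278). I'm grasping it.

Emit:
{"fn": "arm_command", "kwargs": {"motion": [[87, -2, 0, 40, 0, 0, 0], [87, 0, -1, 40, 0, 0, 0], [87, 0, 0, 22, 0, 0, 0], [87, 0, 0, 6, 0, 0, 0], [87, 0, 0, 0, 0, 0, 0], [36, 0, 0, 0, 0, 0, 0], [36, 0, 0, 0, 0, 0, 0], [36, 0, 0, 0, 0, 0, 0]]}}

```text
time_s: 9.15
tcp_pos: [0.6432, -0.0619, 0.0221]
ee_rot: [[-0.994, 0.114, 0.003], [0.114, 0.994, 0.0], [-0.003, 0.001, -1.0]]
wrist_force: [-0.3, -0.5, -0.4]
gripper_width: 0.809
gripper_force: 0.0
```

Emit:
{"fn": "arm_command", "kwargs": {"motion": [[36, 0, 0, 0, 0, 0, 0], [36, 0, 0, 0, 0, 0, 0], [36, 0, 0, 0, 0, 0, 0], [36, 0, 0, 0, 0, 0, 0]]}}

```text
time_s: 9.55
tcp_pos: [0.6424, -0.0621, 0.0207]
ee_rot: [[-0.993, 0.114, 0.0], [0.114, 0.993, 0.0], [-0.0, 0.0, -1.0]]
wrist_force: [-1.2, -0.4, 1.4]
gripper_width: 0.525
gripper_force: 30.0
```

Emit:
{"fn": "arm_command", "kwargs": {"motion": [[36, 0, 0, -20, 0, 0, 0], [36, 0, 0, -40, 0, 0, 0], [36, 0, 0, -45, 0, 0, 0], [36, 0, 0, 0, 0, 0, 0]]}}

```text
time_s: 9.95
tcp_pos: [0.6467, -0.0621, 0.1329]
ee_rot: [[-0.994, 0.112, 0.014], [0.112, 0.994, -0.0], [-0.014, 0.001, -1.0]]
wrist_force: [0.2, 0.5, 0.1]
gripper_width: 0.522
gripper_force: 30.0
```

```bash
python3 plan.py 437.8 273 125 114.6
```

```text
t 9.95 from [646.7 -62.1 132.9] ang 83.5 da 31.1 j [   9.   28.   -4.    0.  -57. -105.] w 45.4 tiltz [ 1.400e-02 -2.000e-04 -9.999e-01]
[27.0, 34.0, 1.0, 0, 0, -0.06]
[25.0, 36.0, 0.0, 0, 0, -0.06]
[23.0, 38.0, 1.0, 0, 0, -0.06]
[21.0, 39.0, 0.0, 0, 0, -0.06]
[18.0, 39.0, 1.0, 0, 0, -0.06]
[16.0, 41.0, 0.0, 0, 0, -0.06]
[14.0, 42.0, 1.0, 0, 0, -0.06]
[10.0, 43.0, 0.0, 0, 0, -0.06]
[8.8, 42.7, 0.9, 0, 0, -0.06]
```

Emit:
{"fn": "arm_command", "kwargs": {"motion": [[36, 26, 34, 0, 0, 0, -0.06], [36, 25, 36, 0, 0, 0, -0.06], [36, 23, 38, 0, 0, 0, -0.06], [36, 20, 39, 0, 0, 0, -0.06], [36, 18, 39, 0, 0, 0, -0.06], [36, 16, 41, 0, 0, 0, -0.06], [36, 13, 42, 0, 0, 0, -0.06], [36, 10, 43, 0, 0, 0, -0.06]]}}

```text
time_s: 10.75
tcp_pos: [0.4588, 0.2378, 0.1252]
ee_rot: [[-0.933, -0.36, -0.0], [-0.36, 0.933, -0.0], [0.001, -0.0, -1.0]]
wrist_force: [0.0, 0.3, -1.3]
gripper_width: 0.524
gripper_force: 30.0
```

Emit:
{"fn": "arm_command", "kwargs": {"motion": [[36, 8, 43, 10, 0, 0, -0.06], [36, 0, 0, 30, 0, 0, 0], [36, 0, 0, 20, 0, 0, 0], [36, 0, 0, 0, 0, 0, 0], [36, 0, 0, 0, 0, 0, 0]]}}

```text
time_s: 11.25
tcp_pos: [0.4375, 0.274, 0.0655]
ee_rot: [[-0.911, -0.413, -0.0], [-0.413, 0.911, -0.001], [0.001, -0.001, -1.0]]
wrist_force: [1.3, 0.1, -0.8]
gripper_width: 0.529
gripper_force: 30.0
```

```bash
python3 plan.py 437.8 273 26 114.6 12; python3 - <<'E'
from station import *; from fit import *
m=camera_model("wrist");im=capture("wrist");m["fish"]=1
o=im[:,:,::-1].copy()
for n,q,z,c in (("tray",(.4378,.2733,24.6/57.3),0,(255,0,255)),):
    for p in proj(m,place(M[n][0],q)): cv2.circle(o,tuple(int(v) for v in p),3,c,1)
cv2.imwrite("pics/w4.png",o)
E
```

```text
t 11.25 from [437.5 274.   65.5] ang 114.4 da 0.2 j [  50.   22.  -27.    0.  -41. -116.] w 46.0 tiltz [-2.e-04 -8.e-04 -1.e+00]
[0.0, -0.0, 10.0, 0, 0, -0.001]
[0.0, -0.0, 10.0, 0, 0, -0.001]
[0.0, -1.0, 10.0, 0, 0, -0.001]
[0.1, 0.0, 9.5, 0, 0, -0.001]
```

View pics/w4.png

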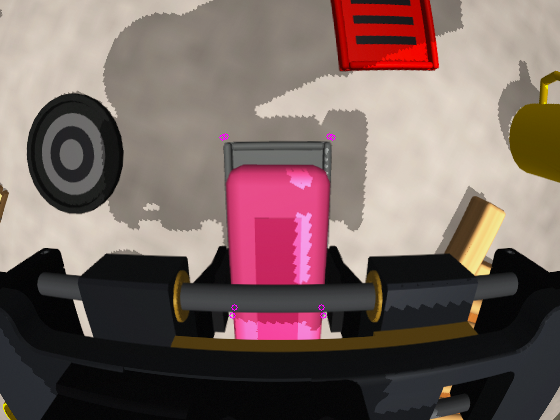

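The near edge of the tray is at row 142 against a predicted 136, so the tray sits about 3 mm further out. Sideways it is aligned. I'm shifting by 3 mm, lowering and releasing.

Emit:
{"fn": "arm_command", "kwargs": {"motion": [[36, -3, 0, 12, 0, 0, 0], [36, 0, 0, 12, 0, 0, 0], [36, 0, 0, 8, 0, 0, 0], [36, 0, 0, 6, 0, 0, 0], [36, 0, 0, 1, 0, 0, 0], [36, 0, 0, 0, 0, 0, 0], [36, 0, 0, 0, 0, 0, 0]]}}

```text
time_s: 12.0
tcp_pos: [0.4403, 0.2756, 0.0268]
ee_rot: [[-0.911, -0.413, 0.0], [-0.413, 0.911, 0.0], [-0.001, 0.0, -1.0]]
wrist_force: [0.3, 0.1, -0.2]
gripper_width: 0.524
gripper_force: 30.0
```

Emit:
{"fn": "arm_command", "kwargs": {"motion": [[70, 0, 0, 0, 0, 0, 0], [70, 0, 0, 0, 0, 0, 0], [70, 0, 0, 0, 0, 0, 0], [70, 0, 0, 0, 0, 0, 0], [80, 0, 0, -20, 0, 0, 0], [87, 0, 0, -40, 0, 0, 0], [87, 0, 0, -40, 0, 0, 0]]}}

```text
time_s: 12.7
tcp_pos: [0.4398, 0.2748, 0.1272]
ee_rot: [[-0.911, -0.413, -0.001], [-0.413, 0.911, -0.002], [0.002, -0.001, -1.0]]
wrist_force: [1.3, 0.3, -0.5]
gripper_width: 0.961
gripper_force: 0.0
```

```bash
python3 plan.py 600 115 125 45
```

```text
t 12.7 from [439.8 274.8 127.2] ang 114.4 da -69.4 j [  50.   18.  -23.    0.  -50. -116.] w 83.6 tiltz [-0.0013 -0.0017 -1.    ]
[-9.0, -24.0, 0.0, 0, 0, 0.135]
[-12.0, -22.0, 1.0, 0, 0, 0.135]
[-15.0, -20.0, -0.0, 0, 0, 0.135]
[-17.0, -18.0, 0.0, 0, 0, 0.135]
[-20.0, -16.0, 0.0, 0, 0, 0.135]
[-21.0, -13.0, 1.0, 0, 0, 0.135]
[-23.0, -9.0, -0.0, 0, 0, 0.135]
[-25.0, -7.0, 0.0, 0, 0, 0.135]
[-24.7, -3.2, 0.3, 0, 0, 0.135]
```

Emit:
{"fn": "arm_command", "kwargs": {"motion": [[87, -9, -24, 0, 0, 0, 0.135], [87, -12, -22, 0, 0, 0, 0.135], [87, -15, -20, 0, 0, 0, 0.135], [87, -17, -18, 0, 0, 0, 0.135], [87, -20, -16, 0, 0, 0, 0.135], [87, -21, -13, 0, 0, 0, 0.135], [87, -23, -9, 0, 0, 0, 0.135], [87, -25, -7, 0, 0, 0, 0.135]]}}

```text
time_s: 13.5
tcp_pos: [0.5833, 0.1323, 0.1265]
ee_rot: [[-0.79, 0.613, -0.0], [0.613, 0.79, 0.0], [0.0, -0.0, -1.0]]
wrist_force: [0.1, 0.0, -0.7]
gripper_width: 0.999
gripper_force: 0.0
```

Emit:
{"fn": "arm_command", "kwargs": {"motion": [[87, -25, -3, 0, 0, 0, 0.135], [87, 0, 0, 0, 0, 0, 0], [87, 0, 0, 0, 0, 0, 0]]}}

```text
time_s: 13.8
tcp_pos: [0.6006, 0.115, 0.1262]
ee_rot: [[-0.704, 0.71, -0.001], [0.71, 0.704, -0.0], [0.0, -0.001, -1.0]]
wrist_force: [0.1, 0.8, 0.2]
gripper_width: 1.002
gripper_force: 0.0
```

```bash
python3 look.py mug w5 630 110 -60
python3 plan.py 630 110 115 45
```

```text
px [298. 245.] 5485
mug [631.62811716 111.01613649 -34.53504038] 0.16521158814430237
t 13.85 from [600.3 115.5 126.3] ang 44.8 da 0.2 j [  26.   26.  -10.   -0.  -55. -161.] w 87.3 tiltz [-7.e-04 -0.e+00 -1.e+00]
[-24.9, 17.2, 11.3, 0, 0, -0.003]
```

View pics/w5.png

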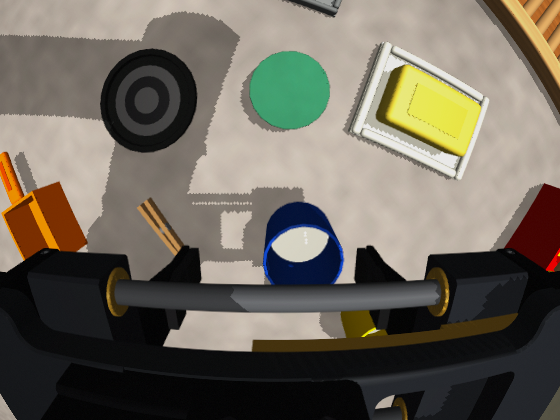

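The mug's axis fits at (631.5, 110.5), and its handle points away under the bar, square to the closing line. The mat is at (100,148) and the soap is lying well in the dish at (105,425).

Emit:
{"fn": "arm_command", "kwargs": {"motion": [[87, -13, 9, 0, 0, 0, 0], [87, -13, 9, 0, 0, 0, 0], [87, 0, 0, 0, 0, 0, 0], [87, 0, 0, 40, 0, 0, 0], [87, 0, 0, 40, 0, 0, 0], [87, 0, 0, 16, 0, 0, 0], [87, 0, 0, 0, 0, 0, 0], [87, 0, 0, 0, 0, 0, 0]]}}

```text
time_s: 14.65
tcp_pos: [0.6318, 0.1104, 0.0313]
ee_rot: [[-0.706, 0.709, 0.001], [0.709, 0.706, -0.0], [-0.0, 0.0, -1.0]]
wrist_force: [0.5, -0.2, 1.1]
gripper_width: 1.0
gripper_force: 0.0
```

Emit:
{"fn": "arm_command", "kwargs": {"motion": [[50, 0, 0, 0, 0, 0, 0], [50, 0, 0, 0, 0, 0, 0], [50, 0, 0, 0, 0, 0, 0], [50, 0, 0, 0, 0, 0, 0], [50, 0, 0, 0, 0, 0, 0]]}}

```text
time_s: 15.15
tcp_pos: [0.6321, 0.1098, 0.0311]
ee_rot: [[-0.704, 0.71, 0.001], [0.71, 0.704, 0.0], [-0.0, 0.001, -1.0]]
wrist_force: [-0.8, -0.2, 0.7]
gripper_width: 0.671
gripper_force: 29.9
```

Emit:
{"fn": "arm_command", "kwargs": {"motion": [[50, 0, 0, -15, 0, 0, 0], [50, 0, 0, -30, 0, 0, 0], [50, 0, 0, -30, 0, 0, 0], [50, 0, 0, 0, 0, 0, 0], [50, 0, 0, 0, 0, 0, 0]]}}

```text
time_s: 15.65
tcp_pos: [0.6318, 0.1098, 0.1067]
ee_rot: [[-0.704, 0.71, 0.001], [0.71, 0.704, 0.001], [-0.0, 0.002, -1.0]]
wrist_force: [-0.2, -0.6, -2.9]
gripper_width: 0.667
gripper_force: 29.9
```

```bash
python3 plan.py 447 104.3 105 45 40
```

```text
t 15.65 from [631.8 109.8 106.7] ang 44.8 da 0.2 j [  24.   30.   -6.   -0.  -54. -159.] w 58.1 tiltz [ 0.0012  0.0011 -1.    ]
[25.0, -27.0, 0.0, 0, 0, -0.001]
[26.0, -27.0, 1.0, 0, 0, -0.001]
[25.0, -27.0, -0.0, 0, 0, -0.001]
[25.0, -27.0, 0.0, 0, 0, -0.001]
[25.5, -26.9, 0.4, 0, 0, -0.001]
```

Emit:
{"fn": "arm_command", "kwargs": {"motion": [[50, 25, -27, 0, 0, 0, 0], [50, 25, -27, 0, 0, 0, 0], [50, 25, -27, 0, 0, 0, 0], [50, 25, -27, 0, 0, 0, 0], [50, 26, -27, 0, 0, 0, 0], [50, 0, 0, 20, 0, 0, 0], [50, 0, 0, 0, 0, 0, 0], [50, 0, 0, 0, 0, 0, 0]]}}

```text
time_s: 16.45
tcp_pos: [0.4473, 0.1039, 0.0852]
ee_rot: [[-0.705, 0.71, -0.001], [0.71, 0.705, -0.001], [0.0, -0.002, -1.0]]
wrist_force: [0.7, -0.6, -1.3]
gripper_width: 0.671
gripper_force: 29.9
```

```bash
python3 plan.py 447 104.3 35 45 10; python3 - <<'E'
from station import *; from fit import *
m=camera_model("wrist");im=capture("wrist");m["fish"]=1
o=im[:,:,::-1].copy()
for p in proj(m,place(cyl(47,8,8),(.4465,.1043,0))): cv2.circle(o,tuple(int(v) for v in p),1,(255,0,255),-1)
cv2.imwrite("pics/w6.png",o)
E
```

```text
t 16.45 from [447.3 103.9  85.2] ang 44.8 da 0.2 j [  33.   16.  -33.    0.  -41. -169.] w 58.4 tiltz [-0.0013 -0.0011 -1.    ]
[0.0, 0.0, 8.0, 0, 0, -0.001]
[0.0, 0.0, 9.0, 0, 0, -0.001]
[0.0, 0.0, 8.0, 0, 0, -0.001]
[0.0, 0.0, 8.0, 0, 0, -0.001]
[0.0, 0.0, 9.0, 0, 0, -0.001]
[0.5, 0.2, 8.2, 0, 0, -0.001]
```

View pics/w6.png

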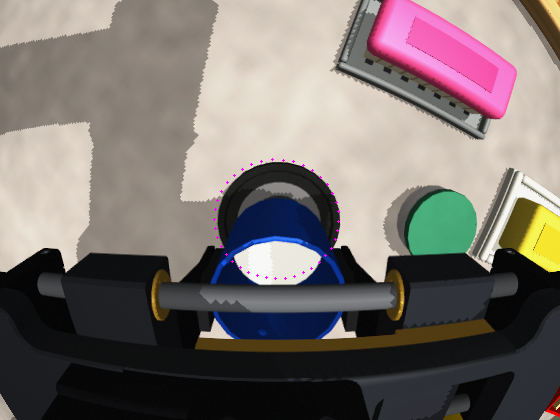

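The mat outline matches the fit to about 2 px, centred near (220,278). The brush is sitting in the grey tray at (50,440). I'm lowering the mug.

Emit:
{"fn": "arm_command", "kwargs": {"motion": [[50, 0, 0, 15, 0, 0, 0], [50, 0, 0, 15, 0, 0, 0], [50, 0, 0, 12, 0, 0, 0], [50, 0, 0, 6, 0, 0, 0], [50, 0, 0, 2, 0, 0, 0], [50, 0, 0, 0, 0, 0, 0], [50, 0, 0, 0, 0, 0, 0]]}}

```text
time_s: 17.2
tcp_pos: [0.4478, 0.1043, 0.0361]
ee_rot: [[-0.704, 0.71, 0.001], [0.71, 0.704, 0.001], [-0.0, 0.001, -1.0]]
wrist_force: [0.3, -0.8, -2.3]
gripper_width: 0.671
gripper_force: 29.9
```

Emit:
{"fn": "arm_command", "kwargs": {"motion": [[70, 0, 0, 0, 0, 0, 0], [75, 0, 0, 0, 0, 0, 0], [80, 0, 0, 0, 0, 0, 0], [87, 0, 0, 0, 0, 0, 0], [87, 0, 0, 0, 0, 0, 0], [87, 0, 0, -15, 0, 0, 0], [87, 0, 0, -40, 0, 0, 0], [87, 0, 0, -40, 0, 0, 0]]}}

```text
time_s: 18.0
tcp_pos: [0.4466, 0.1036, 0.1311]
ee_rot: [[-0.704, 0.71, -0.002], [0.71, 0.704, -0.002], [0.0, -0.003, -1.0]]
wrist_force: [0.6, 0.2, -0.6]
gripper_width: 0.997
gripper_force: 0.0
```

```bash
python3 plan.py 438.8 -63.8 130 66.5
```

```text
t 18.0 from [446.6 103.6 131.1] ang 44.8 da 21.7 j [  33.   12.  -30.    0.  -48. -169.] w 86.8 tiltz [-0.0022 -0.0015 -1.    ]
[-28.0, -31.0, 0.0, 0, 0, -0.095]
[-26.0, -33.0, 1.0, 0, 0, -0.095]
[-22.0, -36.0, 0.0, 0, 0, -0.095]
[-18.1, -37.5, 0.4, 0, 0, -0.095]
```

Emit:
{"fn": "arm_command", "kwargs": {"motion": [[87, -28, -31, 0, 0, 0, -0.095], [87, -26, -33, 0, 0, 0, -0.095], [87, -22, -36, 0, 0, 0, -0.095], [87, -18, -37, 0, 0, 0, -0.095], [87, 0, 0, 0, 0, 0, 0], [87, 0, 0, 0, 0, 0, 0]]}}

```text
time_s: 18.6
tcp_pos: [0.4394, -0.0637, 0.1306]
ee_rot: [[-0.916, 0.401, 0.0], [0.401, 0.916, 0.0], [-0.0, 0.0, -1.0]]
wrist_force: [0.5, -0.0, -0.7]
gripper_width: 1.001
gripper_force: 0.0
```

```bash
python3 look.py scoop w7 438.8 -63.8 -23.5; python3 plan.py 438.8 -63.8 25 66.5
```

```text
px [277. 214.] 8479
scoop [441.92551273 -64.6075292  -23.64393745] 0.03706123307347298
t 18.65 from [439.6 -62.9 130.6] ang 66.5 da 0.0 j [  13.   11.  -32.   -0.  -47. -126.] w 87.0 tiltz [ 2.e-04  1.e-04 -1.e+00]
[0.0, -0.0, 35.0, 0, 0, -0.0]
[0.0, -1.0, 35.0, 0, 0, -0.0]
[0.4, -0.2, 35.6, 0, 0, -0.0]
```

View pics/w7.png

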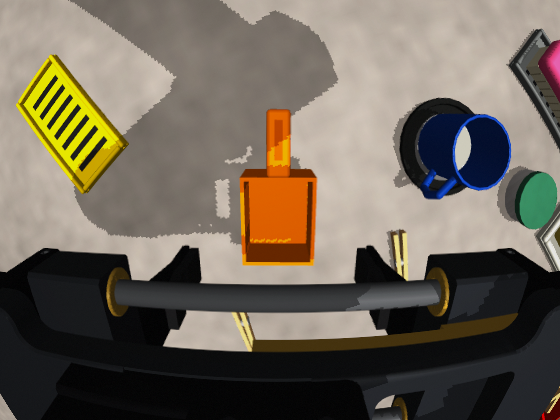

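The scoop fits precisely at (442, -64.6) and the mug stands upright on the mat at (150,455). I'm grasping the scoop.

Emit:
{"fn": "arm_command", "kwargs": {"motion": [[87, -3, -1, 35, 0, 0, 0], [87, 0, 0, 35, 0, 0, 0], [87, 0, 0, 25, 0, 0, 0], [87, 0, 0, 12, 0, 0, 0], [87, 0, 0, 0, 0, 0, 0], [50, 0, 0, 0, 0, 0, 0], [50, 0, 0, 0, 0, 0, 0], [50, 0, 0, 0, 0, 0, 0]]}}

```text
time_s: 19.45
tcp_pos: [0.4427, -0.0646, 0.0245]
ee_rot: [[-0.918, 0.397, 0.002], [0.397, 0.918, 0.0], [-0.002, 0.001, -1.0]]
wrist_force: [-0.0, -1.1, 0.0]
gripper_width: 0.813
gripper_force: 0.0
```

Emit:
{"fn": "arm_command", "kwargs": {"motion": [[50, 0, 0, 0, 0, 0, 0], [50, 0, 0, 0, 0, 0, 0], [50, 0, 0, 0, 0, 0, 0]]}}

```text
time_s: 19.75
tcp_pos: [0.4423, -0.0649, 0.0241]
ee_rot: [[-0.917, 0.398, 0.001], [0.398, 0.917, 0.0], [-0.001, 0.001, -1.0]]
wrist_force: [-1.7, 0.9, 5.1]
gripper_width: 0.663
gripper_force: 30.0
```

Emit:
{"fn": "arm_command", "kwargs": {"motion": [[50, 0, 0, -20, 0, 0, 0], [50, 0, 0, -40, 0, 0, 0], [50, 0, 0, -45, 0, 0, 0], [50, 0, 0, 0, 0, 0, 0], [50, 0, 0, 0, 0, 0, 0]]}}

```text
time_s: 20.25
tcp_pos: [0.4421, -0.0649, 0.1293]
ee_rot: [[-0.917, 0.398, 0.002], [0.398, 0.917, 0.001], [-0.002, 0.002, -1.0]]
wrist_force: [1.4, -0.3, -1.2]
gripper_width: 0.67
gripper_force: 30.0
```

```bash
python3 plan.py 610 -190 130 106.5 38
```

```text
t 20.25 from [442.1 -64.9 129.3] ang 66.5 da 40.0 j [  13.   11.  -32.   -0.  -47. -126.] w 58.3 tiltz [ 0.0023  0.001  -1.    ]
[-34.0, -8.0, -0.0, 0, 0, -0.116]
[-33.0, -12.0, -0.0, 0, 0, -0.116]
[-31.0, -15.0, -0.0, 0, 0, -0.116]
[-29.0, -19.0, -0.0, 0, 0, -0.116]
[-27.0, -23.0, -0.0, 0, 0, -0.116]
[-24.1, -25.1, -0.5, 0, 0, -0.116]
```

Emit:
{"fn": "arm_command", "kwargs": {"motion": [[50, -34, -8, 0, 0, 0, -0.116], [50, -33, -12, 0, 0, 0, -0.116], [50, -31, -15, 0, 0, 0, -0.116], [50, -29, -19, 0, 0, 0, -0.116], [50, -27, -23, 0, 0, 0, -0.116], [50, -24, -25, 0, 0, 0, -0.116], [50, 0, 0, 0, 0, 0, 0], [50, 0, 0, 0, 0, 0, 0]]}}

```text
time_s: 21.05
tcp_pos: [0.6085, -0.1901, 0.1254]
ee_rot: [[-0.96, -0.281, -0.005], [-0.281, 0.96, 0.001], [0.005, 0.003, -1.0]]
wrist_force: [-0.0, 1.5, -0.8]
gripper_width: 0.662
gripper_force: 30.0
```

```bash
python3 plan.py 634.5 -226 130 106.5 20; python3 - <<'E'
from station import *; from fit import *
T=camera_model("top");im=cv2.imread("pics/top0.png")
b=[ray(T,(136,430),z) for z in(0,.1)];print("bottle approx",np.round(b,3))
m=camera_model("wrist");im=capture("wrist");m["fish"]=1
o=im[:,:,::-1].copy()
for P in M["holder"]:
  for p in proj(m,place(P,(.6345,-.226,16.5/57.3))): cv2.circle(o,tuple(int(v) for v in p),2,(255,0,255),-1)
cv2.imwrite("pics/w8.png",o)
E
```

```text
t 21.05 from [ 608.5 -190.1  125.4] ang 106.3 da 0.2 j [ -3.  28.  -5.  -0. -57. -71.] w 57.6 tiltz [-0.0055  0.001  -1.    ]
[-5.0, -14.0, -2.0, 0, 0, -0.001]
[-5.0, -14.0, -1.0, 0, 0, -0.001]
[-4.8, -13.7, -1.8, 0, 0, -0.001]
bottle approx [[ 0.694 -0.438  0.   ]
 [ 0.67  -0.399  0.1  ]]
```

View pics/w8.png

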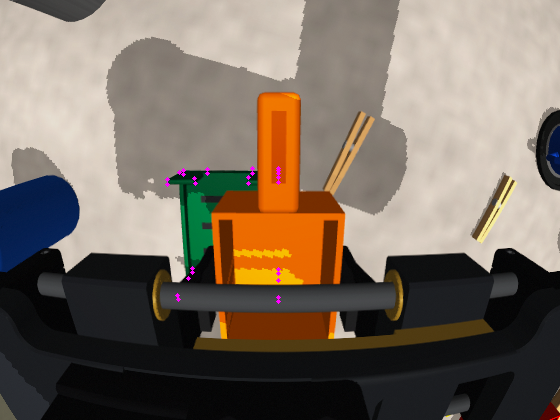

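The holder matches the prediction: its front post corner is at (181,168) in both. I'm moving over it and lowering the scoop.

Emit:
{"fn": "arm_command", "kwargs": {"motion": [[50, -5, -14, 0, 0, 0, 0], [50, -5, -14, 0, 0, 0, 0], [50, -5, -14, 0, 0, 0, 0], [50, 0, 0, 0, 0, 0, 0], [50, 0, 0, 15, 0, 0, 0], [50, 0, 0, 15, 0, 0, 0], [50, 0, 0, 0, 0, 0, 0], [50, 0, 0, 0, 0, 0, 0]]}}

```text
time_s: 21.9
tcp_pos: [0.6355, -0.2254, 0.098]
ee_rot: [[-0.959, -0.283, -0.002], [-0.283, 0.959, 0.0], [0.002, 0.0, -1.0]]
wrist_force: [0.0, -0.1, -0.2]
gripper_width: 0.661
gripper_force: 30.0
```

```bash
python3 plan.py 634.5 -226 29.5 106.5 18
```

```text
t 21.9 from [ 635.5 -225.4   98. ] ang 106.5 da 0.0 j [ -6.  33.  -1.   0. -56. -68.] w 57.5 tiltz [-0.0016  0.     -1.    ]
[0.0, -0.0, 17.0, 0, 0, -0.0]
[1.0, -0.0, 17.0, 0, 0, -0.0]
[-0.0, -0.0, 17.0, 0, 0, -0.0]
[0.0, -0.3, 17.5, 0, 0, -0.0]
```

Emit:
{"fn": "arm_command", "kwargs": {"motion": [[50, 0, 0, 17, 0, 0, 0], [50, 1, 0, 17, 0, 0, 0], [50, 0, 0, 17, 0, 0, 0], [50, 0, 0, 12, 0, 0, 0], [50, 0, 0, 4, 0, 0, 0], [50, 0, 0, 0, 0, 0, 0], [50, 0, 0, 0, 0, 0, 0]]}}

```text
time_s: 22.6
tcp_pos: [0.6359, -0.2264, 0.0325]
ee_rot: [[-0.959, -0.283, 0.002], [-0.283, 0.959, -0.001], [-0.001, -0.001, -1.0]]
wrist_force: [-0.8, 0.2, -0.7]
gripper_width: 0.665
gripper_force: 30.0
```

Emit:
{"fn": "arm_command", "kwargs": {"motion": [[50, 0, 0, 3, 0, 0, 0], [50, 0, 0, 0, 0, 0, 0], [50, 0, 0, 0, 0, 0, 0], [65, 0, 0, 0, 0, 0, 0], [72, 0, 0, 0, 0, 0, 0], [80, 0, 0, 0, 0, 0, 0], [80, 0, 0, 0, 0, 0, 0], [80, 0, 0, 0, 0, 0, 0]]}}

```text
time_s: 23.4
tcp_pos: [0.6352, -0.2262, 0.0286]
ee_rot: [[-0.959, -0.283, -0.0], [-0.283, 0.959, -0.0], [0.0, -0.0, -1.0]]
wrist_force: [-0.3, 0.3, 0.6]
gripper_width: 0.907
gripper_force: 0.0
```

Emit:
{"fn": "arm_command", "kwargs": {"motion": [[87, 0, 0, -15, 0, 0, 0], [87, 0, 0, -40, 0, 0, 0], [87, 0, 0, -40, 0, 0, 0], [87, 40, 0, -25, 0, 0, 0], [87, 45, 0, 0, 0, 0, 0], [87, 45, 0, 0, 0, 0, 0], [87, 45, 0, 0, 0, 0, 0], [87, 0, 0, 0, 0, 0, 0]]}}

```text
time_s: 24.2
tcp_pos: [0.4621, -0.2762, 0.1499]
ee_rot: [[-0.96, -0.279, -0.002], [-0.279, 0.96, 0.001], [0.001, 0.001, -1.0]]
wrist_force: [1.3, -1.3, 0.1]
gripper_width: 0.999
gripper_force: 0.0
```

```bash
python3 - <<'E'
from station import *; import cv2,numpy as np
a=capture("top");s=capture("scene");sense()
cv2.imwrite("pics/end.png",np.hstack([cv2.resize(a[120:290,150:400],(390,265)),cv2.resize(s[150:360,90:420],(390,265))])[:,:,::-1])
z=sense();print(z["time_s"],z["tcp_pos"],z["wrist_force"])
E
```

```text
24.3 [ 0.46719275 -0.27636373  0.15031344] [0.61198374 0.42579424 0.50478895]
```

View pics/end.png

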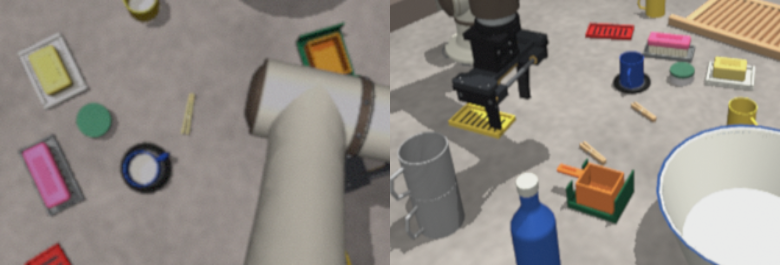

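All four things look placed. A quick numeric check of the positions before I hand in.

```bash
python3 - <<'E'
from station import *; from fit import *
T=camera_model("top");im=capture("top")
for n,x,y,a,z in (("brush",.440,.2755,24.6,.004),("soap",.627,.268,25,.008)):
    c=proj(T,np.array([[x,y,z+.03]]))[0]
    k=mask(im,n,c[::-1],32);print(n,*fit([(T,k)],n,[x,y,a/57.3],z))
k=mask(im,"tray",proj(T,np.array([[.4378,.2733,.01]]))[0][::-1],32)
E
```

```text
brush [438.40476053 276.38942165  25.6971153 ] 0.21153141558170319
soap [625.76549401 270.36925769  29.34747685] 0.3199611008167267
```

```bash
python3 -c "
from station import finish_job
print(finish_job())"
```

```text
the job is handed in; nothing more can be done
None
```

I placed the soap, brush, blue mug and scoop in the order asked, let go of each, left the steel mugs and bottle standing, and handed the job in at about 24 s; the last pictures showed all four in place, but no verdict came back.

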